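# Pop the lid of the centrifuge rotor

### The arm

A 6-joint arm with a two-finger parallel gripper is mounted at the origin on a cart in front of the work surface, level with it; the furniture and walls round the work are solid. World frame = base frame: x ahead of the robot, y to its left, z up, the work surface at z = 0. Lengths are in m, angles in rad, forces in N, time in s.
With the tool pointing down it reaches from about 0.25 to 0.725 m from the base axis. Payload 4 kg.
Tool frame: the origin (TCP) lies between the finger pads; the fingertips stand manip.tcp_to_tips ahead of it and the grasp point (between the pads) lies 8 mm behind it (manip.tcp_to_tips is the distance from the TCP to the fingertips, in m); z points along the fingers, y is the line along which they close (so a half turn about z gives the same grasp; the last joint's range is limited). The gripper opens to 85 mm and grips with 20 to 120 N. Pads are 22 mm wide; open, the fingers measure 114 mm over their backs; the gripper's body (76 mm by 85 mm) begins 54 mm behind the grasp point. The pads swing forward as they close: fully open they stand 13 mm farther back than shut.
Start: joints at [-1.248, 0.241, 0.005, 1.335, 0, 1.571], TCP at [0.159, -0.474, 0.242] pointing down, gripper open.
Joint ranges: [-2.72, 2.72], [-1.05, 1.87], [-1.09, 1.28], [-1.99, 2.15], [-1.42, 1.44], [-3.14, 3.14]. Speed limits (rad/s): [2.79, 2.79, 3.14, 3.14, 3.14, 3.14].

### API

Orientations are given as a unit quaternion [x, y, z, w].
In Python, from workcell import observe, optics, manip gives the robot as it stands.
- The arm moves only by the shell command python3 -m handwheel 'ROWS' [FORCE]. ROWS is JSON, one flat list of numbers, 7 for each row, row after row: the shift along the world's x, y, z in m, then the turn, a rotation vector about the world's x, y, z in rad, then the opening, from 0 (shut) to 1 (fully open). In form: [tx, ty, tz, ax, ay, az, hand, tx, ty, tz, ax, ay, az, hand, ...]. A call has 1 to 5 rows; each row shifts and turns the commanded pose from where the row before left it; what a row does not reach is not made up. A row lasts 1/12 s, in which the tool goes at most 41.7 mm and 7.16 degrees, less where a joint would pass 70% of its speed; a pose out of reach is approached as far as the arm can. A call is refused whole if a number of a shift passes 0.0417 or a number of a turn 0.125, either way. A call with a gripper value outside its range is refused whole. The fingers move at their own pace and stop on an object; FORCE is the grip in N (left out, the last holds). Time passes only in rows, so rows that do not move let the fingers close. It gives the time, the measured TCP pose, the force, the opening and the grip force at its end, in the units of the state.
- observe(): the state, without advancing time (a new reading comes with each control period).
- optics.capture(name): name is "scene" or "side" or "wrist"; returns a dict with "image" (420x560x3 uint8, red, green, blue), "camera_matrix" (3x3 intrinsics, pixels), "R" (3x3) and "t" (3): a world point X has camera coordinates R X + t. Camera axes: x right, y down, z forward; pixel columns grow to the right and rows downward; lengths in m; the calibration is good to about 2 mm. A picture is of the moment at which its call begins. There is no depth.
- manip.sign_off(): hands the job in; it is judged then, once.
The state is a dict: "t": time; "joint_pos": joint angles; "qvel": joint speeds; "effort": joint torques, N m; "ee_pos": TCP position; "ee_rot": TCP orientation; "contact_force": force on the tool from outside, world axes, zero at the start; "ft_torque": the same for the moment, N m; "opening": finger opening in m; "grip_force": force on a finger pad.
Only numpy, scipy, OpenCV 4.12 (cv2) and the standard library are available. Lean on these libraries where they do the work, as an engineer would, in place of code of your own. Each camera call takes 0.05 s, during which the arm holds its last target. There are 200 camera calls.

### The job

Open the centrifuge rotor so that the waiting vials can be spun: with a closed fingertip feel along the top of its rim, on the side towards you, for the one thumb notch, and press the catch inside the notch down until the clear lid pops up, then let the catch go and move away. Work gently and with the fingertip only: do not touch the lid or its knob, and leave the three vials standing where they are.

Things in the scene. Friction and masses are not known exactly. Their poses are not given: they have to be found in the camera images.
- stand: grey loading stand, fixed to the bench, 132 mm across and 14 mm high; origin: centre of its underside, on the rotor's vertical axis. On it sits the blue-grey round rotor, 196 mm across; the rotor cannot turn. The stand's yaw says nothing of where the rotor's notch is.
- rim_centre (a point): point on the rotor's axis, level with the flat top of its rim (86 mm above the bench). The rim is a flat ring from 66 to 98 mm from the axis. One thumb notch is cut down through the rim, open upwards and outwards, with radial walls 30 degrees apart (46 mm wide at 90 mm from the axis). Its angle is not given: its middle lies within 90 degrees either side of the axis's -x direction (robot side).
- catch (a joint): press of the blue-grey catch in the notch, rad: 0 at rest, 0.25 fully down (middle of its pad 6 mm lower). Pad 32 mm wide, 82 to 98 mm from the axis, its top 10 mm below the rim's top; press in the middle of the notch, 90 mm from the axis (a tip up to 36 mm across fits; the tooth on the lid is nearer than 73 mm). It starts at about 3 N, needs 5 to 8 N, frees the lid at about 0.18 and springs back.
- lid_rise (a joint): how far the clear lid has risen, m: 0 shut and caught, 0.012 popped up; a spring pushes it up by itself as soon as the catch lets go, and it stays up.
- lid: clear round lid with a red seal ring, 64 mm radius, lying within the rim; origin on the rotor's axis at its underside (75 mm above the bench while shut). Its crown is 88 mm above the bench while shut, and on the middle of it stands a black carrying knob 33 mm across and 21 mm high. Neither lid nor knob is to be touched.
- vial_yellow: loose sample vial with yellow contents and a black cap, 26 mm across and 60 mm tall, standing on the bench left of the rotor; origin at the centre of its underside
- vial_blue: loose sample vial with blue contents and a white cap, same size, origin likewise
- vial_green: loose sample vial with green contents and a red cap, same size, origin likewise
Mind the look-alikes: they are no part of the job. What is shaped like the vial_blue but pink is not meant. There is more than one size of the stand; the job needs the larger.

How it is judged:
On the way, in this order (a step that is already met when the one before it is completed fails the run):
1. the catch inside the notch is pressed (value of joint catch above 0.06 rad).
2. the lid has popped up (value of joint lid_rise above 0.01 m), for 0.1 s.
At the end, for the whole second after the job is handed in: the lid stands more than 10 mm up (of 12), the catch has sprung back (below 0.04 rad), and each vial stands upright within 20 mm of where it was (value of joint lid_rise above 0.01 m and value of joint catch below 0.04 rad and angle between each of vial_yellow, vial_blue, vial_green's own z axis and vertical below 0.1 rad and distance of each of vial_yellow, vial_blue, vial_green from where it was at the start of the episode below 0.02 m); the robot touches nothing.
It fails at once if the fingers push, pinch or pull the lid or its knob (over 2 N) (contact force between the fingers and lid above 2 N).
It fails at once if the fingers press on anything harder than 60 N (contact force between the fingers and anything else above 60 N).
It fails at once if a vial is lifted, knocked over or shoved more than 30 mm (distance of any of vial_yellow, vial_blue, vial_green from where it was at the start of the episode above 0.03 m or height (world z) of any of vial_yellow, vial_blue, vial_green above 0.01 m).
It also fails if it takes over 61 s, if anything falls off the work surface, if the arm or the gripper's body presses on something with over 40 N, if the wrist force passes 120 N, or if a joint passes its speed limit or range.

## Working session

There is one attempt and no reset: what is moved stays moved. The work goes in short steps, Python scripts to look and compute and a shell command to move; the robot and the scene stay as the last step left them, time stands still between calls to the robot, and variables do not carry over. Pictures are saved under pics/ and viewed, at most 10 in all, crops included, and the job is handed in when it is done.

```bash
mkdir -p pics; python3 - <<'E'
from workcell import observe, optics, manip
import cv2,numpy as np,pickle
d={n:optics.capture(n) for n in("scene","side")}
pickle.dump(d,open("d0.pkl","wb"))
for n in d:
  cv2.imwrite(f"pics/{n}0.png",d[n]["image"][:,:,::-1]); print(n,d[n]["camera_matrix"].tolist(),np.round(d[n]["R"],3).tolist(),np.round(-d[n]["R"].T@d[n]["t"],3))
s=observe();print(manip.tcp_to_tips,s["ee_pos"],s["ee_rot"],s["t"],s["opening"],s["contact_force"])
E
```

```text
scene [[459.9489032329369, 0.0, 285.3020357006733], [0.0, 459.9489032329369, 207.18804182935028], [0.0, 0.0, 1.0]] [[-0.878, -0.479, 0.014], [-0.337, 0.595, -0.73], [0.341, -0.645, -0.684]] [0.251 0.741 0.642]
side [[532.198621179049, 0.0, 282.1484177210445], [0.0, 532.198621179049, 218.5447254175906], [0.0, 0.0, 1.0]] [[0.921, -0.39, 0.003], [-0.13, -0.314, -0.941], [0.368, 0.865, -0.34]] [ 0.211 -0.556  0.364]
0.011 [ 0.15843033 -0.4736769   0.24152926] [ 9.87003365e-01  1.60696989e-01 -1.71158576e-04 -8.97672603e-04] 0.1 0.08552389488244473 [-0.18669769  0.04255067  0.52909214]
```

View pics/scene0.png

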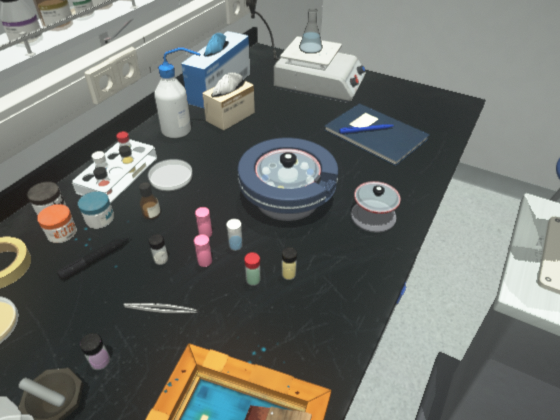

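View pics/side0.png

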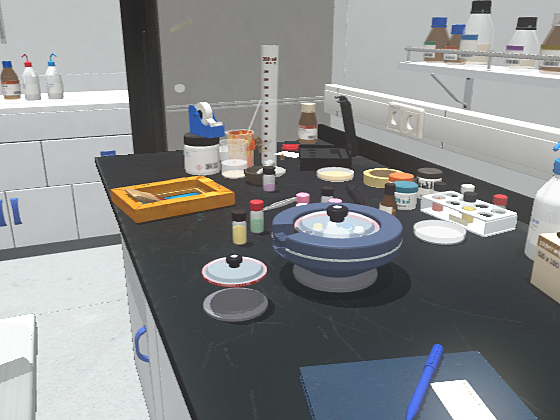

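The scene picture shows the large rotor at (288,178) with a dark gap in its rim near (327,181). The small covered stand at (376,205) is the look-alike. The vials needed are yellow (289,264), blue (234,235) and green (252,268), and the pink ones at (203,222) and (203,250) are decoys. In the side view the rotor is at (337,235), with something on its rim near (280,240). I'll confirm with enlarged crops and measure.

```bash
cat > h.py <<'E'
import numpy as np,cv2
def ray(c,uv):
  d=c["R"].T@np.linalg.inv(c["camera_matrix"])@np.array([*uv,1.]); return -c["R"].T@c["t"],d/np.linalg.norm(d)
def onz(c,uv,z):
  o,d=ray(c,uv); return o+d*(z-o[2])/d[2]
def cross(c1,p1,c2,p2):
  o1,d1=ray(c1,p1);o2,d2=ray(c2,p2)
  s=np.linalg.lstsq(np.c_[d1,-d2],o2-o1,rcond=None)[0]
  a,b=o1+s[0]*d1,o2+s[1]*d2; return (a+b)/2,np.linalg.norm(a-b)
E
python3 - <<'E'
import pickle,cv2,numpy as np
from h import *
d=pickle.load(open("d0.pkl","rb"))
box={"scene":(225,130,125,95),"side":(262,190,150,105)}
P={}
out=[]
for n,(x,y,w,h) in box.items():
  im=d[n]["image"][y:y+h,x:x+w]
  out.append(cv2.resize(im,(600,int(h*600/w)),interpolation=cv2.INTER_CUBIC))
  k=(im.max(2)<45).astype(np.uint8)
  N,l,st,c=cv2.connectedComponentsWithStats(k)
  ctr={"scene":(288-x,159-y),"side":(337-x,213-y)}[n]
  i=min((i for i in range(1,N) if st[i,4]>40),key=lambda i:np.hypot(*(c[i]-ctr)))
  P[n]=c[i]+(x,y); print(n,P[n],st[i])
  hsv=cv2.cvtColor(im,cv2.COLOR_RGB2HSV)
  r=((hsv[...,0]<12)|(hsv[...,0]>168))&(hsv[...,1]>70)&(hsv[...,2]>80)
  pts=np.argwhere(r)[:,::-1]+(x,y)
  e=cv2.fitEllipse(pts.astype(np.float32)); print("seal",len(pts),e)
  w3=np.array([onz(d[n],p,.080) for p in pts]); A=np.c_[2*w3[:,:2],np.ones(len(w3))]
  s=np.linalg.lstsq(A,(w3[:,:2]**2).sum(1),rcond=None)[0]; print("circle",s[:2],np.sqrt(s[2]+s[:2]@s[:2]))
print("knob",cross(d["scene"],P["scene"],d["side"],P["side"]))
cv2.imwrite("pics/c1.png",out[0][:,:,::-1]);cv2.imwrite("pics/c2.png",out[1][:,:,::-1])
E
```

```text
scene [284.90161893 213.80697385] [ 15  62  94  33 803]Traceback (most recent call last):
  File "<stdin>", line 18, in <module>
cv2.error: OpenCV(4.12.0) /io/opencv/modules/imgproc/src/shapedescr.cpp:361: error: (-201:Incorrect size of input array) There should be at least 5 points to fit the ellipse in function 'fitEllipseNoDirect'
```

```bash
python3 - <<'E'
import pickle,cv2,numpy as np
from h import *
d=pickle.load(open("d0.pkl","rb"))
box={"scene":(225,130,125,95),"side":(262,190,150,105)}
kb={"scene":(278,149,22,20),"side":(325,202,25,22)}
P={};out=[]
for n,(x,y,w,h) in box.items():
  im=d[n]["image"][y:y+h,x:x+w].astype(int)
  cv2.imwrite(f"pics/c_{n}.png",cv2.resize(im[:,:,::-1].astype(np.uint8),(600,int(h*600/w)),interpolation=cv2.INTER_CUBIC))
  a,b,ww,hh=kb[n]; k=d[n]["image"][b:b+hh,a:a+ww].max(2)<60
  P[n]=np.argwhere(k)[:,::-1].mean(0)+(a,b); print(n,P[n],k.sum())
  r=(im[...,0]-im[...,1]>20)&(im[...,0]-im[...,2]>5)
  pts=np.argwhere(r)[:,::-1]+(x,y); print(len(pts))
  if len(pts)>8:
   for z in(.078,.084):
    w3=np.array([onz(d[n],p,z) for p in pts]); A=np.c_[2*w3[:,:2],np.ones(len(w3))]
    s=np.linalg.lstsq(A,(w3[:,:2]**2).sum(1),rcond=None)[0]; print("circle",z,s[:2],np.sqrt(s[2]+s[:2]@s[:2]))
print("knob",cross(d["scene"],P["scene"],d["side"],P["side"]))
E
```

```text
scene [287.38613861 161.01980198] 101
154
circle 0.078 [0.58280355 0.10728674] 0.06291591646517121
circle 0.084 [0.57927134 0.11402991] 0.062246080083270004
side [335.82051282 215.06837607] 117
490
circle 0.078 [0.57170176 0.11940053] 0.1294625953028843
circle 0.084 [0.56413081 0.10524586] 0.12674887474596708
knob (array([0.58196182, 0.10974912, 0.0965445 ]), np.float64(0.0006774062176996458))
```

View pics/c_scene.png

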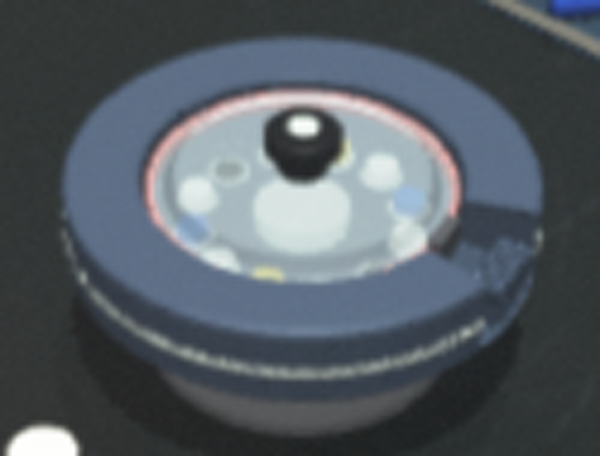

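View pics/c_side.png

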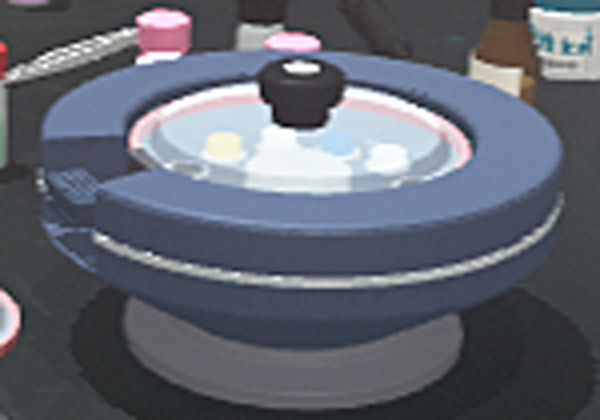

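The enlarged crops confirm this is the large rotor. The single notch, with its speckled pad, is at about (330,183) in scene and (281,236) in side. Its outer wall corners are at (337.5,174.5) and (326,191) in scene.

```bash
python3 - <<'E'
import pickle,numpy as np
from h import *
d=pickle.load(open("d0.pkl","rb"));S,D=d["scene"],d["side"]
c=np.array([.582,.110])
def pol(n,p):
  v=p[:2]-c; print(n,np.round(p,4),"r",round(np.hypot(*v),4),"ang from -x",round(np.degrees(np.arctan2(-v[1],-v[0])),1))
# rim outer circle check: extreme points of rim in scene at z=.086
for n,C,b,k in(("scene",S,(225,130),4.8),("side",D,(262,190),4)):
  f=lambda u,v:(u/k+b[0],v/k+b[1])
  L={"scene":{"pad":(505,257),"w1":(540,214),"w2":(487,291),"i1":(468,205),"i2":(432,258),"rimL":(63,190),"rimT":(300,38),"rimB":(290,337)},
     "side":{"pad":(75,185),"w1":(47,138),"w2":(97,203),"i1":(133,137),"i2":(152,176),"rimR":(562,150),"rimT":(300,50)}}[n]
  for q,p in L.items(): pol(n+" "+q,onz(C,f(*p),.076 if q=="pad" else .086))
p,g=cross(S,(505/4.8+225,257/4.8+130),D,(75/4+262,185/4+190));pol("padX",p);print(g)
vb={"yellow":(289,275),"blue":(235,246),"green":(252,281)}
for k,u in vb.items(): print(k,onz(S,u,.0))
E
```

```text
scene pad [0.4904 0.1071 0.076 ] r 0.0917 ang from -x 1.8
scene w1 [0.485  0.0871 0.086 ] r 0.0996 ang from -x 13.3
scene w2 [0.4837 0.1401 0.086 ] r 0.1028 ang from -x -17.0
scene i1 [0.5125 0.0962 0.086 ] r 0.0709 ang from -x 11.3
scene i2 [0.5107 0.1329 0.086 ] r 0.0749 ang from -x -17.8
scene rimL [0.6585 0.1682 0.086 ] r 0.0961 ang from -x -142.8
scene rimT [0.6265 0.0271 0.086 ] r 0.0941 ang from -x 118.2
scene rimB [0.5369 0.2003 0.086 ] r 0.101 ang from -x -63.5
side pad [0.4912 0.1092 0.076 ] r 0.0908 ang from -x 0.5
side w1 [0.4902 0.1337 0.086 ] r 0.0948 ang from -x -14.5
side w2 [0.482  0.0678 0.086 ] r 0.1085 ang from -x 22.9
side i1 [0.5203 0.1223 0.086 ] r 0.0629 ang from -x -11.3
side i2 [0.5102 0.0835 0.086 ] r 0.0765 ang from -x 20.2
side rimR [0.6606 0.0493 0.086 ] r 0.0993 ang from -x 142.3
side rimT [0.6281 0.1907 0.086 ] r 0.0929 ang from -x -119.8
padX [0.4903 0.1076 0.0766] r 0.0917 ang from -x 1.5
0.0004490169693044072
yellow [0.48178646 0.28563816 0.        ]
blue [0.60224026 0.27469908 0.        ]
green [0.5316969  0.32873417 0.        ]
```

Both views agree: axis ≈ (0.581, 0.110), notch middle about 1° from -x, pad at (0.490, 0.108). The triangulated pad height is 0.0766 against 0.076 given, so the point holds. I'll close the fingers and go over it, with the closing line radial.

```bash
python3 -m handwheel '[0.02,0.035,0,0,0,0.075,0, 0.02,0.035,0,0,0,0.075,0, 0.02,0.035,0,0,0,0.075,0, 0.02,0.035,0,0,0,0.075,0, 0.02,0.035,0,0,0,0.075,0]' 20
python3 -m handwheel '[0.02,0.035,0,0,0,0.075,0, 0.02,0.035,0,0,0,0.075,0, 0.02,0.035,0,0,0,0.075,0, 0.02,0.035,0,0,0,0.075,0, 0.02,0.035,0,0,0,0.075,0]'
python3 -m handwheel '[0.02,0.035,0,0,0,0.075,0, 0.02,0.035,0,0,0,0.075,0, 0.02,0.035,0,0,0,0.075,0, 0.02,0.035,0,0,0,0.075,0, 0.02,0.035,0,0,0,0.075,0]'
python3 -m handwheel '[0.015,0.028,0,0,0,0.06,0, 0.015,0.028,0,0,0,0.06,0, 0,0,0,0,0,0,0, 0,0,0,0,0,0,0, 0,0,0,0,0,0,0]'
python3 -c "
from workcell import observe
from scipy.spatial.transform import Rotation as R
s=observe();print(s['ee_pos'],s['joint_pos'],s['t']);print(R.from_quat(s['ee_rot']).as_matrix().round(3),s['contact_force'])"
```

```text
t: 0.52
ee_pos: [0.2588, -0.2973, 0.2419]
ee_rot: [0.939, 0.343, -0.0, -0.0]
contact_force: [0.2, -0.2, -0.1]
opening: 0.0254
grip_force: 0.0
t: 0.93
ee_pos: [0.3588, -0.1222, 0.2422]
ee_rot: [0.859, 0.513, -0.0, 0.0]
contact_force: [0.7, -0.8, 0.2]
opening: -0.0
grip_force: 0.0
t: 1.35
ee_pos: [0.4589, 0.0529, 0.242]
ee_rot: [0.748, 0.664, -0.0, -0.0]
contact_force: [0.6, -1.2, 0.1]
opening: 0.0002
grip_force: 0.0
t: 1.77
ee_pos: [0.4879, 0.1065, 0.2416]
ee_rot: [0.708, 0.706, -0.001, -0.0]
contact_force: [-0.2, -0.4, 0.4]
opening: -0.0001
grip_force: 0.0
[0.4878825  0.10650185 0.24164598] [ 2.15159843e-01  2.41267925e-01  4.14397818e-03  1.33575751e+00
 -4.05154003e-04  1.78914050e+00] 1.7667
[[ 0.003  1.    -0.002]
 [ 1.    -0.003 -0.001]
 [-0.001 -0.002 -1.   ]] [-0.1624441  -0.41841888  0.35904225]
```

```bash
python3 -m handwheel '[0.001,0.002,-0.03,0,0,0,0, 0,0,-0.03,0,0,0,0, 0,0,-0.03,0,0,0,0, 0,0,-0.025,0,0,0,0, 0,0,-0.015,0,0,0,0]'
python3 -m handwheel '[0,0,-0.006,0,0,0,0, 0,0,0,0,0,0,0, 0,0,0,0,0,0,0]'
python3 - <<'E'
from workcell import optics
import cv2,numpy as np
o=[]
for n,(x,y,w,h) in {"scene":(225,110,140,130),"side":(240,150,140,130)}.items():
  o.append(cv2.resize(optics.capture(n)["image"][y:y+h,x:x+w],(400,371),interpolation=cv2.INTER_CUBIC))
cv2.imwrite("pics/near.png",np.hstack(o)[:,:,::-1])
E
```

```text
t: 2.18
ee_pos: [0.487, 0.1067, 0.1097]
ee_rot: [0.709, 0.705, -0.002, -0.001]
contact_force: [0.1, -0.0, -0.3]
opening: -0.0
grip_force: 0.0
t: 2.43
ee_pos: [0.4898, 0.108, 0.1071]
ee_rot: [0.709, 0.705, 0.0, 0.0]
contact_force: [-0.2, 0.0, 0.0]
opening: 0.0001
grip_force: 0.0
```

View pics/near.png

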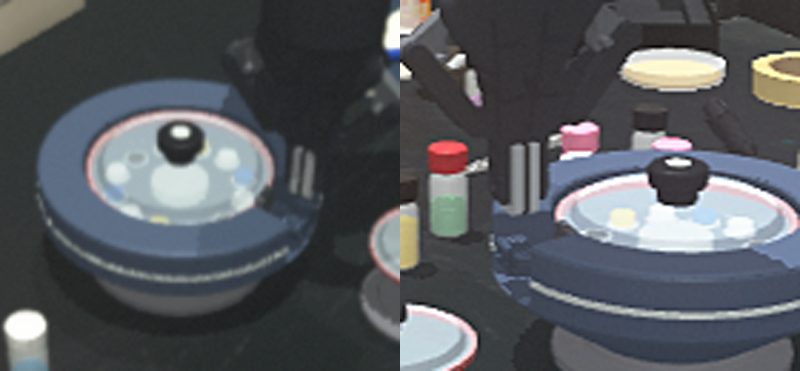

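The fingertip (scene crop (302,195), side crop (527,210)) hangs over the notch, well clear of the lid. I'll lower it into the notch in small steps, watching the force.

```bash
python3 -m handwheel '[0,0,-0.004,0,0,0,0, 0,0,-0.004,0,0,0,0, 0,0,-0.004,0,0,0,0, 0,0,-0.002,0,0,0,0, 0,0,0,0,0,0,0]'
python3 -m handwheel '[0,0,-0.002,0,0,0,0, 0,0,-0.002,0,0,0,0, 0,0,-0.001,0,0,0,0, 0,0,0,0,0,0,0]'
```

```text
t: 2.95
ee_pos: [0.4891, 0.1088, 0.0916]
ee_rot: [0.708, 0.706, -0.001, -0.0]
contact_force: [0.1, -0.1, 0.6]
opening: -0.0002
grip_force: 0.0
t: 3.28
ee_pos: [0.4895, 0.1088, 0.0871]
ee_rot: [0.708, 0.706, -0.0, -0.0]
contact_force: [-0.3, -0.4, -0.4]
opening: -0.0002
grip_force: 0.0
```

The tip is at 0.076, below the rim's top with no force, so it is inside the notch and at the pad. Pressing now.

```bash
python3 -m handwheel '[0,0,-0.001,0,0,0,0, 0,0,-0.001,0,0,0,0, 0,0,0,0,0,0,0]'
python3 -m handwheel '[0,0,-0.001,0,0,0,0, 0,0,-0.001,0,0,0,0, 0,0,0,0,0,0,0]'
python3 -m handwheel '[0,0,-0.001,0,0,0,0, 0,0,0,0,0,0,0]'
python3 - <<'E'
from workcell import optics
import cv2,numpy as np
o=[]
for n,(x,y,w,h) in {"scene":(225,110,140,130),"side":(262,150,140,130)}.items():
  o.append(cv2.resize(optics.capture(n)["image"][y:y+h,x:x+w],(400,371),interpolation=cv2.INTER_CUBIC))
cv2.imwrite("pics/press.png",np.hstack(o)[:,:,::-1])
E
```

```text
t: 3.53
ee_pos: [0.4891, 0.1088, 0.0854]
ee_rot: [0.708, 0.706, -0.0, -0.0]
contact_force: [-2.8, -0.1, 4.2]
opening: 0.0002
grip_force: 2.2
t: 3.78
ee_pos: [0.4884, 0.1088, 0.0831]
ee_rot: [0.708, 0.706, -0.001, -0.001]
contact_force: [-3.6, 1.1, 5.0]
opening: -0.0002
grip_force: 2.5
t: 3.95
ee_pos: [0.4883, 0.1088, 0.0819]
ee_rot: [0.708, 0.706, -0.001, -0.001]
contact_force: [-4.8, -0.1, 5.0]
opening: 0.0
grip_force: 2.9
```

View pics/press.png

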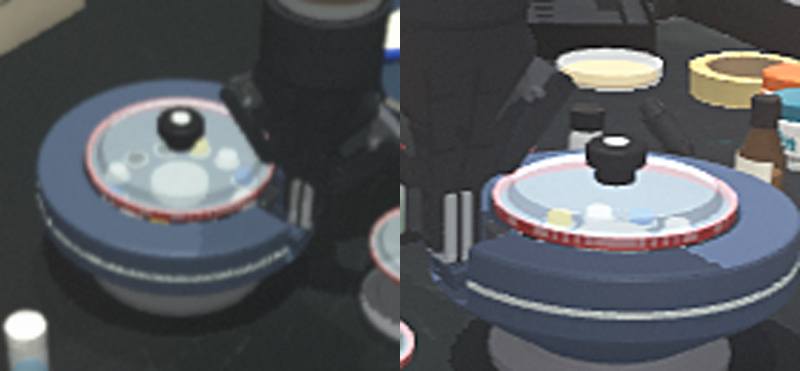

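The lid has popped up: its red seal ring now stands above the rim (side crop (615,235)), and the knob is higher. I'll release the catch straight up and slightly outwards, then back away.

```bash
python3 -m handwheel '[-0.001,0,0.003,0,0,0,0, -0.001,0,0.005,0,0,0,0, -0.001,0,0.01,0,0,0,0, -0.005,0,0.02,0,0,0,0, -0.01,0,0.03,0,0,0,0]'
python3 -m handwheel '[-0.02,-0.01,0.03,0,0,0,0, -0.025,-0.015,0.03,0,0,0,0, -0.03,-0.02,0,0,0,0,0, -0.03,-0.02,0,0,0,0,0, -0.01,-0.01,0,0,0,0,0]'
python3 -m handwheel '[0,0,0,0,0,0,0, 0,0,0,0,0,0,0, 0,0,0,0,0,0,0, 0,0,0,0,0,0,0]'
python3 - <<'E'
from workcell import optics
import cv2,numpy as np
o=[]
for n,(x,y,w,h) in {"scene":(190,120,180,167),"side":(222,150,180,167)}.items():
  o.append(cv2.resize(optics.capture(n)["image"][y:y+h,x:x+w],(400,371),interpolation=cv2.INTER_CUBIC))
cv2.imwrite("pics/end.png",np.hstack(o)[:,:,::-1])
E
```

```text
t: 4.47
ee_pos: [0.471, 0.1084, 0.1496]
ee_rot: [0.708, 0.706, -0.001, -0.001]
contact_force: [0.3, 0.0, -0.1]
opening: -0.0
grip_force: 0.0
t: 4.88
ee_pos: [0.3534, 0.0325, 0.2112]
ee_rot: [0.708, 0.706, -0.0, 0.0]
contact_force: [-0.6, -0.3, -0.9]
opening: -0.0001
grip_force: 0.0
t: 5.22
ee_pos: [0.3581, 0.0343, 0.2104]
ee_rot: [0.708, 0.706, 0.0, 0.0]
contact_force: [-0.1, 0.6, -0.0]
opening: -0.0005
grip_force: 0.0
```

View pics/end.png

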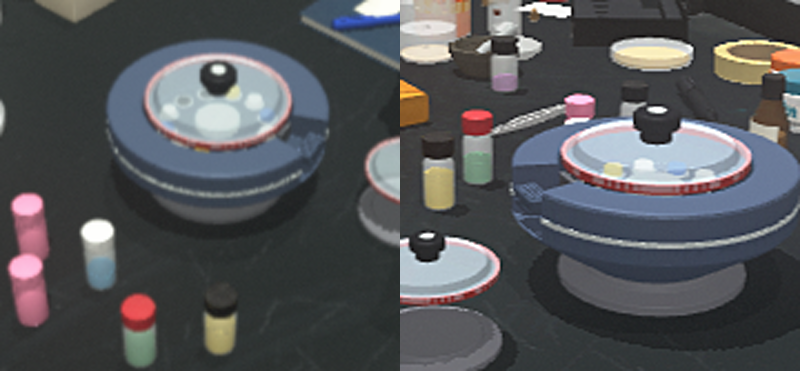

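The lid stands up, the catch pad is back at its rest height (scene crop (310,143)), the vials are standing where they were, and the arm is clear.

```bash
python3 -c "
from workcell import manip
print(manip.sign_off())"
```

```text
the job is handed in; nothing more can be done
None
```

The catch was pressed with about 5 N, the lid popped up and stayed up, the catch sprang back, the vials stand where they were, and the job is handed in; I found the notch from the camera images rather than by feeling along the rim.

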